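# Put a gift box away behind a bifold cupboard door

## Robot

A 7-joint arm with a two-finger parallel gripper is mounted at the origin on a cart in front of the work surface, level with it; the furniture and walls round the work are solid. World frame = base frame: x ahead of the robot, y to its left, z up, the work surface at z = 0. Lengths are in m, angles in rad, forces in N, time in s.
With the tool pointing down it reaches from about 0.425 to 0.875 m from the base axis. Payload 9.9 kg.
Tool frame: the origin (TCP) lies at the centre of the arm's flange, where the gripper is bolted on; the fingertips stand 173 mm ahead of it and the grasp point (between the pads) lies ahead of it (robot.grip_point_offset is the z of the grasp point in the tool frame, in m); z points along the fingers, y is the line along which they close (so a half turn about z gives the same grasp; the last joint's range is limited). The gripper opens to 85 mm and grips with 20 to 120 N. Pads are 22 mm wide; open, the fingers measure 114 mm over their backs; the gripper's body (76 mm by 85 mm) begins 54 mm behind the grasp point. The pads swing forward as they close: fully open they stand 13 mm farther back than shut.
Start: joints at [-0.875, 0.576, 0.025, 1.437, -0.015, 1.129, -0.057], TCP at [0.475, 0.48, 0.405] pointing down, gripper open.
Joint ranges: [-2.76, 2.76], [-0.34, 2.15], [-1.52, 1.57], [0.19, 2.46], [-1.09, 4.23], [0.17, 1.99], [-2.82, 2.82]. Speed limits (rad/s): [2.22, 2.22, 3.01, 3.01, 3.14, 3.14, 3.14].

## Interface

Orientations are given as a 3x3 rotation matrix whose columns are the frame's x, y, z axes.
In Python, from station import robot gives the robot as it stands.
- The arm moves only by the shell command python3 -m pendant 'ROWS' [FORCE]. ROWS is JSON, a list of rows, each a list of 5 numbers: the opening in per cent of the stroke, from 0 (shut) to 100 (fully open), then the shift along the world's x, y, z in units of 40 mm (1.0 is 40 mm), then the turn about the world's z in units of 6 degrees (1.0 is 6 degrees). A call has 1 to 20 rows; each row is the pose to reach, as a shift and turn from the pose commanded when the call began; what a row does not reach only later rows make up. A row lasts 1/12 s, in which the tool goes at most 41.7 mm and 7.16 degrees, less where a joint would pass 70% of its speed; a pose out of reach is approached as far as the arm can. A call with a gripper value outside its range is refused whole. The fingers move at their own pace and stop on an object; FORCE is the grip in N (left out, the last holds). Time passes only in rows, so rows that repeat a pose let the fingers close. It gives the time, the measured TCP pose, the force, the opening and the grip force at its end, in the units of the state.
- robot.get_state(): the state, without advancing time (a new reading comes with each control period).
- robot.camera(name): name is "scene" or "top"; returns the picture (480x640x3 uint8, blue, green, red); there is no depth.
- robot.camera_model(name): a dict with "fx", "fy", "cx", "cy" (pixels), "R" (3x3) and "t" (3): a world point X has camera coordinates R X + t. Camera axes: x right, y down, z forward; pixel columns grow to the right and rows downward; lengths in m; the calibration is good to about 2 mm. A picture is of the moment at which its call begins. camera_model takes no time and is no camera call.
- robot.sign_off(): hands the job in; it is judged then, once.
Trained networks look in the newest picture that a camera, given by its name, has taken for a name from the list of things; names that differ only in an ending like _2 or _b are one class to them, and where a whole thing is asked for, a point or a joint stands for the part that bears it (a point fixed in the world has none). Each returns a list of dicts, best first, with "p" (0 to 1); they miss things now and then, are a little off and sometimes report something else, mostly with a low value. They report only what shows in the picture. A call takes as long as a camera call.
- robot.look_for(name, camera): "point" ([column, row] in pixels, amid what is visible of it).
- robot.spot_point(name, camera): "point" ([column, row] in pixels: a listed point, or the origin of a listed thing).
The state is a dict: "t": time; "q": joint angles; "joint_velocities": joint speeds; "tau": joint torques, N m; "tcp_pos": TCP position; "eef_rot": TCP orientation; "force": force on the tool from outside, world axes, zero at the start; "torque": the same for the moment, N m; "opening": finger opening in m; "finger_force": force on a finger pad.
Only numpy, scipy, OpenCV 4.12 (cv2) and the standard library are available. Lean on these libraries where they do the work, as an engineer would, in place of code of your own. Each camera call takes 0.05 s, during which the arm holds its last target. There are 200 camera calls.

## Task

Put the gift box away in the small cupboard: fold the cupboard's bifold door wide open, slide the box along the table (do not lift it) all the way inside, and then close the door fully again. Leave the hare, the egg in its cup and the candle tin where they stand.

Things in the scene. Friction and masses are not known exactly. Their poses are not given: they have to be found in the camera images.
- cupboard: Small wooden cupboard fixed on the table, 150 deep (x) x 284 wide (y) x 154 mm high; origin: centre of its underside, front faces its own -x. No floor: a box slides in along the table top. Side walls' inner faces at y = -124 and +124 mm; back wall's at x = 63 mm; roof underside at z = 142 mm, roof front edge at x = -91 mm.
- opening (a point): Middle of the cupboard's open front at table height, cupboard frame x = -75, y = 0. Axes as the cupboard's. A bifold door closes it: two equal upright panels, each 130 wide x 12 mm thick, from z = 4 to 136 mm; closed, their inner faces lie at x = -75 mm, their outer faces at -87 mm.
- jamb (a point): Point on the upright hinge axis of the +y panel (the handle panel, cup_door), at table height: cupboard frame x = -75, y = +130 mm. Axes parallel to the cupboard's.
- fold (a point): Hinge between the two panels, 130 mm along the handle panel from the jamb axis, 70 mm above the table. The far end of the other panel runs in the overhead track along the front, so on opening this fold comes out towards the cupboard's -x and both panels fold together towards its +y side.
- cup_door (a joint): Angle of the handle panel about the jamb hinge, rad: 0 = closed and flat, 1.45 = open against its stop; opening turns it clockwise seen from above, and the other panel turns back by twice this angle by itself. The door is light, has slight friction and stays where it is left; pushing the handle panel back closes it.
- handle (a point): Middle of the level bar of the loop handle on the handle panel; in the panel's frame (origin on the jamb axis, parallel to the cupboard's when closed) x = -64, y = -75, z = 116 mm. Bar 10 mm thick, along the panel, 80 mm clear between its posts, 47 mm clear between bar and panel face; fingers can reach down into the loop. Axes: the panel's.
- gift_box: Black lidded card box with flowered lid, 63 (x) x 71 (y) x 30 mm high, 0.07 to 0.14 kg, standing loose on the table in front of the cupboard's -y half. Origin: centre of its underside.
- hare: Black ceramic hare, 70 x 82 x 160 mm, loose; bystander. Origin: centre of its underside.
- egg: Wooden egg in a glass cup, 42 mm across, 58 mm high, loose; bystander. Origin: centre of its underside.
- candle: Candle in a brass tin, 50 mm across, 28 mm high, loose; bystander. Origin: centre of its underside.

How it is judged:
By the outcome, as a careful person would: the job done as asked, in the order asked, and still so for the second after the job is handed in, with the robot touching nothing.
It also fails if it takes over 72 s, if anything falls off the work surface, if the arm or the gripper's body presses on something with over 40 N, if the wrist force passes 120 N, or if a joint passes its speed limit or range.

## Working session

There is one attempt and no reset: what is moved stays moved. The work goes in short steps, Python scripts to look and compute and a shell command to move; the robot and the scene stay as the last step left them, time stands still between calls to the robot, and variables do not carry over. Pictures are saved under pics/ and viewed, at most 10 in all, crops included, and the job is handed in when it is done.

```bash
mkdir -p pics; cat > h.py <<'E'
import numpy as np,cv2
from station import robot
def ray(cam,px,z):
    m=robot.camera_model(cam);R=np.array(m["R"]);t=np.array(m["t"])
    d=R.T@np.array([(px[0]-m["cx"])/m["fx"],(px[1]-m["cy"])/m["fy"],1]);c=-R.T@t
    return c+d*(z-c[2])/d[2]
def proj(cam,X):
    m=robot.camera_model(cam);c=np.array(m["R"])@np.array(X)+np.array(m["t"])
    return [m["fx"]*c[0]/c[2]+m["cx"],m["fy"]*c[1]/c[2]+m["cy"]]
E
python3 - <<'E'
from h import *
for c in("scene","top"):
    cv2.imwrite(f"pics/{c}1.png",robot.camera(c))
    m=robot.camera_model(c);print(c,-np.array(m["R"]).T@np.array(m["t"]))
    for n,z in(("cupboard",0),("opening",0),("jamb",0),("fold",.07),("handle",.116),("gift_box",0),("hare",0),("egg",0),("candle",0)):
        for r in robot.spot_point(n,c)[:1]:print(n,round(r["p"],2),np.round(r["point"]),ray(c,r["point"],z).round(3))
s=robot.get_state();print(s["t"],s["eef_rot"],robot.grip_point_offset,s["opening"])
E
```

```text
scene [1.19185003 0.74523269 1.05165696]
cupboard 0.65 [268. 297.] [0.71  0.196 0.   ]
jamb 0.67 [340. 278.] [0.576 0.278 0.   ]
gift_box 0.77 [274. 208.] [0.522 0.036 0.   ]
hare 0.82 [456. 346.] [0.557 0.549 0.   ]
egg 0.46 [217. 207.] [ 0.605 -0.066  0.   ]
candle 0.91 [392. 356.] [0.655 0.47  0.   ]
top [0.07862507 0.12692851 1.17983577]
cupboard 0.68 [362. 219.] [0.699 0.186 0.   ]
opening 0.93 [373. 251.] [0.629 0.149 0.   ]
jamb 0.79 [309. 263.] [0.574 0.275 0.   ]
fold 0.63 [373. 237.] [0.629 0.152 0.07 ]
handle 0.62 [356. 262.] [0.546 0.174 0.116]
gift_box 0.65 [422. 310.] [0.522 0.029 0.   ]
egg 0.75 [472. 284.] [ 0.599 -0.065  0.   ]
1.0 [[-7.11075707e-01  7.03115452e-01 -1.32929905e-06]
 [ 7.03115452e-01  7.11075707e-01  1.48490078e-05]
 [ 1.13857991e-05  9.62411799e-06 -1.00000000e+00]] 0.1547 0.08531148765376514
```

View pics/scene1.png

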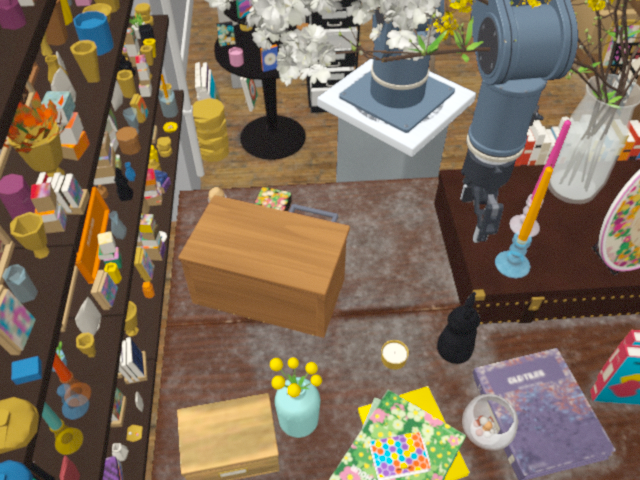

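View pics/top1.png

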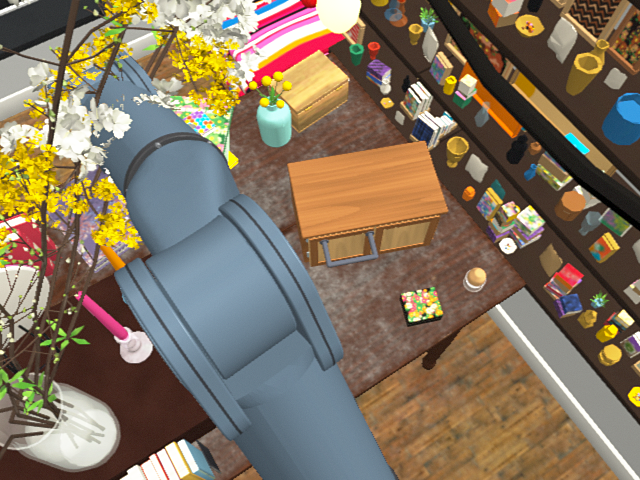

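The scene view shows the cupboard roof with corners near (218,198), (349,234) and (182,251). The top view shows the cupboard (roof corners ~(289,163), (431,146), (447,214), (299,238)), the grey handle at ~(350,250), the box at (422,305) and the egg at (475,280).

```bash
python3 - <<'E'
from h import *
i=cv2.imread("pics/top1.png")[135:335,280:500]
cv2.imwrite("pics/crop1.png",cv2.resize(i,None,fx=3,fy=3,interpolation=cv2.INTER_CUBIC)[:600])
for c,P in(("top",[(289,163),(431,146),(447,214),(299,238)]),("scene",[(218,198),(349,234),(320,298),(182,251)])):
    for p in P:print(c,p,ray(c,p,.154).round(3))
E
```

```text
top (289, 163) [0.711 0.343 0.154]
top (431, 146) [0.811 0.074 0.154]
top (447, 214) [0.664 0.023 0.154]
top (299, 238) [0.555 0.285 0.154]
scene (218, 198) [0.673 0.037 0.154]
scene (349, 234) [0.576 0.293 0.154]
scene (320, 298) [0.723 0.347 0.154]
scene (182, 251) [0.81  0.085 0.154]
```

View pics/crop1.png

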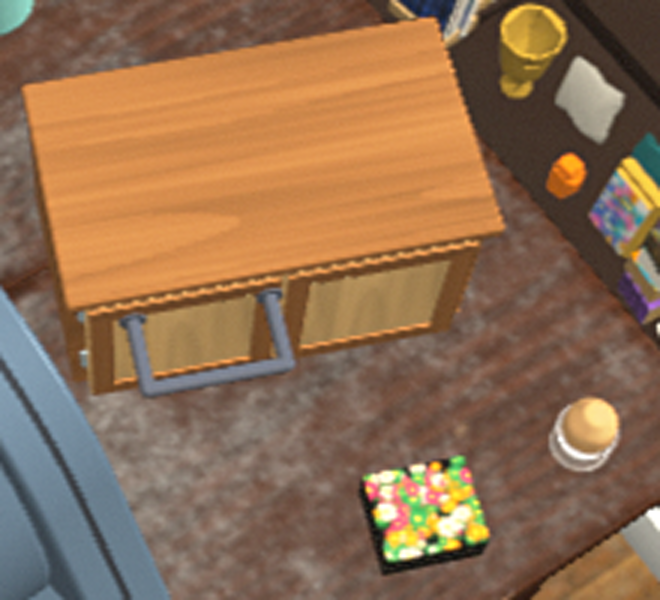

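```bash
cat > fit.py <<'E'
from h import *
from scipy.optimize import least_squares
def fit(obs,g):
    def T(p,X):
        c,s=np.cos(p[2]),np.sin(p[2]);return [p[0]+c*X[0]-s*X[1],p[1]+s*X[0]+c*X[1],X[2]]
    f=lambda p:np.concatenate([np.array(proj(c,T(p,X)))-px for c,X,px in obs])
    r=least_squares(f,g);return r.x,r.fun,T
E
python3 - <<'E'
from fit import *
z=.154
C=[(.075,.142,z),(.075,-.142,z),(-.091,-.142,z),(-.091,.142,z)]
o=[("top",X,np.array(p)/3+[280,135]) for X,p in zip(C,[(24,88),(434,17),(503,230),(72,307)])]
o2=[("scene",X,np.array(p)) for X,p in zip(C,[(320,298.),(182,251),(218,198),(349,234)])]
for oo in(o,o2,o+o2):
    p,e,T=fit(oo,[.7,.18,.36]);print(p.round(4),e.round(1))
for n,X in(("jamb",(-.075,.13,0)),("open",(-.075,0,0)),("handle",(-.139,.055,.116))):print(n,np.round(T(p,X),4),np.round(proj("top",T(p,X))))
h=.03
G=[(.0315,.0355,h),(.0315,-.0355,h),(-.0315,-.0355,h),(-.0315,.0355,h)]
g,e,_=fit([("top",X,np.array(q)/3+[280,135]) for X,q in zip(G,[(361,476),(464,457),(490,545),(384,568)])],[.52,.03,.36]);print("gift",g.round(4),e.round(1))
d=g[:2]-p[:2];c,s=np.cos(p[2]),np.sin(p[2]);print("in cup frame",c*d[0]+s*d[1],-s*d[0]+c*d[1])
print("egg",ray("top",np.array([585,440])/3+[280,135],.02))
E
```

```text
[0.6963 0.1858 0.4173] [-1.1 -0.3  1.1 -0.5  1.7 -0.5 -1.7  0.8]
[0.7016 0.1919 0.341 ] [ 0.9  1.9 -4.6  2.6  0.4 -4.8  3.3 -1.7]
[0.6987 0.1883 0.3799] [-1.1 -4.   2.   0.2 -0.5  0.9 -5.  -2.8  3.1 -2.2 -4.7  3.3 -2.6 -5.
  2.  -6.1]
jamb [0.5808 0.2813 0.    ] [307. 259.]
open [0.629  0.1605 0.    ] [367. 250.]
handle [0.5492 0.1879 0.116 ] [349. 259.]
gift [0.5199 0.0327 0.413 ] [-0.1  0.3 -0.1  0.1 -0.   0.2  0.2 -0.6]
in cup frame -0.22379934956986478 -0.0782208457189653
egg [ 0.59710023 -0.0667234   0.02      ]
```

```bash
python3 -m pendant '[[40,0.3,-1,0,-0.5],[40,0.5,-2,0,-1],[40,0.7,-3,0,-1.5],[40,1,-4,0,-2],[40,1.2,-5,0,-2.5],[40,1.4,-6,0,-3],[40,1.6,-7,0,-3.5],[40,1.8,-7.5,-0.5,-3.57],[40,1.8,-7.5,-1,-3.57],[40,1.8,-7.5,-1.5,-3.57],[40,1.8,-7.5,-1.8,-3.57],[40,1.8,-7.5,-1.8,-3.57],[40,1.8,-7.5,-1.8,-3.57]]' 40
python3 - <<'E'
from h import *
for c in("scene","top"):
    cv2.imwrite(f"pics/{c}2.png",robot.camera(c))
a=cv2.imread("pics/scene2.png")[100:350,120:440];b=cv2.imread("pics/top2.png")[130:380,240:560]
cv2.imwrite("pics/c2.png",np.hstack([cv2.resize(x,(400,312)) for x in(a,b)]))
E
```

```text
t: 2.08
tcp_pos: [0.5466, 0.18, 0.3326]
eef_rot: [[-0.405, 0.914, -0.001], [0.914, 0.405, -0.0], [0.0, -0.001, -1.0]]
force: [-0.7, -0.1, 0.4]
opening: 0.0342
finger_force: 0.0
```

View pics/c2.png

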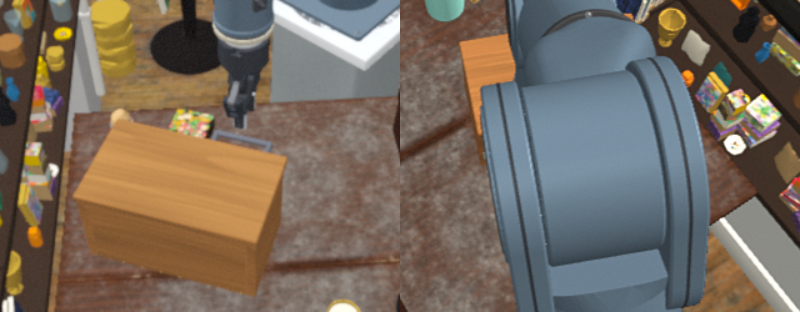

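The scene crop shows the gripper above the bar (bar from ~(292,208) to (336,218) full-frame); the top view is blocked by the arm.

```bash
python3 - <<'E'
from h import *
p=(.6963,.1858,.4173);c,s=np.cos(p[2]),np.sin(p[2])
for X in((-.139,.055,.121),(-.139,.1,.121),(-.139,.01,.121),(-.091,-.142,.154),(-.091,.142,.154),(.075,-.142,.154)):
    w=[p[0]+c*X[0]-s*X[1],p[1]+s*X[0]+c*X[1],X[2]];print(X,np.round(proj("scene",w),1),np.round(proj("top",w),1))
i=cv2.imread("pics/scene2.png")[150:300,160:360]
cv2.imwrite("pics/c3.png",cv2.resize(i,None,fx=4,fy=4,interpolation=cv2.INTER_CUBIC))
E
```

```text
(-0.139, 0.055, 0.121) [313.8 208.5] [353.  259.9]
(-0.139, 0.1, 0.121) [335.1 213.2] [329.6 264.3]
(-0.139, 0.01, 0.121) [292.8 203.8] [376.2 255.6]
(-0.091, -0.142, 0.154) [212.8 193.2] [449.3 211.2]
(-0.091, 0.142, 0.154) [349.8 224.1] [302.3 238.2]
(0.075, -0.142, 0.154) [177.4 255.3] [425.7 140.2]
```

View pics/c3.png

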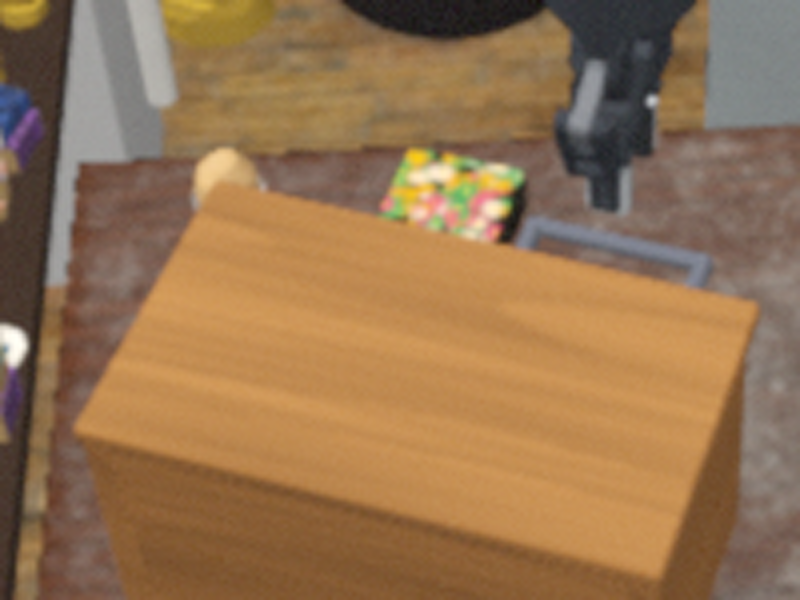

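The crop shows sharper roof corners: (215,196), (349,227), (179,257), (325,294), and the bar from (291,207) to (337,215) in full-frame pixels; I refit with them.

```bash
python3 - <<'E'
from fit import *
z=.154
C=[(.075,.142,z),(.075,-.142,z),(-.091,-.142,z),(-.091,.142,z)]
B=[(-.139,.1,.118),(-.139,.01,.118)]
o=[("top",X,np.array(p)/3+[280,135]) for X,p in zip(C+B,[(24,88),(434,17),(503,230),(72,307),(147,388),(290,363)])]
o2=[("scene",X,np.array(p)) for X,p in zip(C+B,[(325,294.5),(179.3,257.5),(215,195.8),(349.3,227),(337,215),(291,207.5)])]
for oo in(o,o2,o+o2):
    p,e,T=fit(oo,[.7,.18,.36]);print(p.round(4),e.round(1))
for n,X in(("jamb",(-.075,.13,0)),("open",(-.075,0,0)),("handle",(-.139,.055,.116))):print(n,np.round(T(p,X),4))
E
```

```text
[0.6966 0.1858 0.4164] [-1.1 -0.5  1.1 -0.6  1.7 -0.6 -1.7  0.6  0.6  0.5 -0.6  0.1]
[0.6996 0.1902 0.4157] [ 0.9  0.3 -1.7  0.  -1.8 -0.8  1.2 -0.7 -1.2  1.3  2.5 -0.8]
[0.6978 0.1875 0.4162] [-1.8 -1.1  0.4 -1.2  0.8 -1.3 -2.5 -0.1 -0.2 -0.3 -1.4 -0.7  0.5 -1.2
 -1.9 -1.3 -2.1 -1.8  0.7 -1.9 -1.6  0.1  2.1 -1.9]
jamb [0.5766 0.2761 0.    ]
open [0.6292 0.1572 0.    ]
handle [0.5484 0.1817 0.116 ]
```

```bash
python3 -m pendant '[[40,0.05,0.05,-0.5,0],[40,0.05,0.05,-1,0],[40,0.05,0.05,-1.3,0],[40,0.05,0.05,-1.54,0],[40,0.05,0.05,-1.54,0],[0,0.05,0.05,-1.54,0],[0,0.05,0.05,-1.54,0],[0,0.05,0.05,-1.54,0],[0,0.05,0.05,-1.54,0],[0,0.05,0.05,-1.54,0]]' 30
```

```text
t: 3.02
tcp_pos: [0.5491, 0.1822, 0.272]
eef_rot: [[-0.405, 0.914, 0.002], [0.914, 0.405, 0.001], [-0.0, 0.002, -1.0]]
force: [-0.8, -0.3, 6.1]
opening: 0.0087
finger_force: 29.6
```

```bash
python3 - <<'E'
import numpy as np
J=np.array([.5766,.2761]);r=np.array([.5491,.1822])-J
for k in list(np.arange(.7,13.4,.7))+[13.5,13.7]:
    a=-np.radians(6*k);R=np.array([[np.cos(a),-np.sin(a)],[np.sin(a),np.cos(a)]]);print("[0,%.2f,%.2f,0,%.2f]"%(*((R@r-r)/.04),-k),end=",")
E
```

```text
[0,-0.17,0.06,0,-0.70],[0,-0.34,0.13,0,-1.40],[0,-0.50,0.21,0,-2.10],[0,-0.65,0.30,0,-2.80],[0,-0.80,0.40,0,-3.50],[0,-0.93,0.52,0,-4.20],[0,-1.06,0.64,0,-4.90],[0,-1.18,0.77,0,-5.60],[0,-1.29,0.91,0,-6.30],[0,-1.39,1.06,0,-7.00],[0,-1.48,1.22,0,-7.70],[0,-1.56,1.38,0,-8.40],[0,-1.62,1.55,0,-9.10],[0,-1.68,1.72,0,-9.80],[0,-1.72,1.89,0,-10.50],[0,-1.74,2.07,0,-11.20],[0,-1.76,2.25,0,-11.90],[0,-1.76,2.43,0,-12.60],[0,-1.74,2.61,0,-13.30],[0,-1.74,2.66,0,-13.50],[0,-1.73,2.71,0,-13.70],
```

Half the arc first, to check the force.

```bash
python3 -m pendant '[[0,-0.17,0.06,0,-0.7],[0,-0.34,0.13,0,-1.4],[0,-0.5,0.21,0,-2.1],[0,-0.65,0.3,0,-2.8],[0,-0.8,0.4,0,-3.5],[0,-0.93,0.52,0,-4.2],[0,-1.06,0.64,0,-4.9],[0,-1.18,0.77,0,-5.6],[0,-1.29,0.91,0,-6.3],[0,-1.29,0.91,0,-6.3],[0,-1.29,0.91,0,-6.3]]'
```

```text
t: 3.93
tcp_pos: [0.4978, 0.2195, 0.272]
eef_rot: [[0.239, 0.971, 0.003], [0.971, -0.239, 0.002], [0.002, 0.003, -1.0]]
force: [2.5, 2.8, 5.7]
opening: 0.0086
finger_force: 29.8
```

```bash
python3 -m pendant '[[0,-0.1,0.15,0,-0.7],[0,-0.19,0.31,0,-1.4],[0,-0.27,0.47,0,-2.1],[0,-0.33,0.64,0,-2.8],[0,-0.39,0.81,0,-3.5],[0,-0.43,0.98,0,-4.2],[0,-0.45,1.16,0,-4.9],[0,-0.47,1.34,0,-5.6],[0,-0.47,1.52,0,-6.3],[0,-0.45,1.7,0,-7],[0,-0.45,1.75,0,-7.2],[0,-0.44,1.8,0,-7.4],[0,-0.44,1.8,0,-7.4],[0,-0.44,1.8,0,-7.4]]'
python3 - <<'E'
from station import robot
s=robot.get_state();print(s["q"],s["force"],s["torque"])
E
```

```text
t: 5.1
tcp_pos: [0.4812, 0.2906, 0.272]
eef_rot: [[0.85, 0.526, 0.005], [0.526, -0.851, 0.001], [0.005, 0.002, -1.0]]
force: [5.6, 1.3, 2.9]
opening: 0.0088
finger_force: 29.8
[-0.98247977  0.63365423  0.56189617  1.91138255 -0.49027302  0.73058893
 -1.15312562] [5.63442859 1.3079955  2.9342129 ] [ 0.13870677 -1.23133263  0.10784953]
```

```bash
python3 -m pendant '[[40,0,0,0,0],[40,0,0,0,0],[40,0,0,0,0],[40,0,0,0.7,0],[40,0,0,1.4,0],[40,0,0,1.95,0],[0,-0.05,-0.6,1.95,1.1],[0,-0.1,-1.2,1.95,2.2],[0,-0.2,-1.8,1.95,3.3],[0,-0.25,-2.4,1.95,4.4],[0,-0.3,-3,1.95,5.5],[0,-0.35,-3.6,1.95,6.6],[0,-0.4,-4.2,1.95,7.7],[0,-0.45,-4.8,1.95,8.8],[0,-0.5,-5.4,1.95,9.9],[0,-0.55,-6,1.95,11],[0,-0.6,-6.6,1.95,12.1],[0,-0.69,-7.19,1.95,13.2],[0,-0.69,-7.19,1.95,13.7],[0,-0.69,-7.19,1.95,13.7]]'
python3 - <<'E'
from h import *
print(robot.get_state()["q"])
for c in("scene","top"):
    cv2.imwrite(f"pics/{c}3.png",robot.camera(c))
    for n,z in(("fold",.07),("handle",.116),("gift_box",0)):
        for r in robot.spot_point(n,c)[:1]:print(c,n,round(r["p"],2),np.round(r["point"]),ray(c,r["point"],z).round(3))
a=cv2.imread("pics/scene3.png")[100:350,120:440];b=cv2.imread("pics/top3.png")[130:380,240:560]
cv2.imwrite("pics/c4.png",np.hstack([cv2.resize(x,(400,312)) for x in(a,b)]))
E
```

```text
t: 6.77
tcp_pos: [0.4512, 0.0012, 0.3491]
eef_rot: [[-0.405, 0.914, -0.001], [0.914, 0.405, -0.0], [0.0, -0.001, -1.0]]
force: [1.1, 0.5, 0.5]
opening: -0.0002
finger_force: 0.0
[-0.30566402  0.32871945  0.26413717  2.08506925 -0.12493684  0.74295465
  0.45389514]
scene fold 0.98 [348. 209.] [0.466 0.206 0.07 ]
scene handle 0.64 [379. 217.] [0.475 0.292 0.116]
scene gift_box 0.75 [275. 211.] [0.528 0.044 0.   ]
top fold 0.82 [332. 306.] [0.466 0.203 0.07 ]
top handle 0.9 [289. 282.] [0.48  0.288 0.116]
top gift_box 0.93 [418. 310.] [0.521 0.036 0.   ]
```

View pics/c4.png

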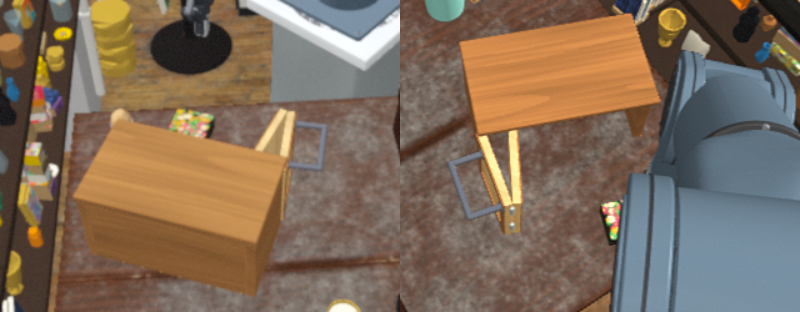

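The door is folded open (both panels side by side at crop (500,180)), and the box is untouched. Now lower behind the box and nudge forward.

```bash
python3 -m pendant '[[0,-0.04,0.09,-0.9,0],[0,-0.04,0.09,-1.8,0],[0,-0.04,0.09,-2.7,0],[0,-0.04,0.09,-3.5,0],[0,-0.04,0.09,-4,0],[0,-0.04,0.09,-4.28,0],[0,-0.04,0.09,-4.28,0],[0,0.14,0.17,-4.28,0],[0,0.33,0.25,-4.28,0],[0,0.51,0.33,-4.28,0],[0,0.69,0.41,-4.28,0],[0,0.87,0.49,-4.28,0],[0,0.87,0.49,-4.28,0],[0,0.87,0.49,-4.28,0]]' 20
python3 - <<'E'
from h import *
for c in("scene","top"):
    cv2.imwrite(f"pics/{c}4.png",robot.camera(c))
    for r in robot.spot_point("gift_box",c)[:1]:print(c,round(r["p"],2),np.round(r["point"]),ray(c,r["point"],0).round(3))
E
```

```text
t: 8.33
tcp_pos: [0.4871, 0.0228, 0.1781]
eef_rot: [[-0.406, 0.914, 0.001], [0.914, 0.406, 0.0], [-0.0, 0.001, -1.0]]
force: [-0.1, 0.2, 0.1]
opening: 0.0
finger_force: 0.0
scene 0.79 [272. 210.] [0.529 0.037 0.   ]
```

```bash
python3 -m pendant '[[15,0,0,0,0],[30,0,0,0,0],[45,0,0,0,0],[60,0,0,0,0],[75,0,0,0,0],[90,0,0,0,0],[100,0,0,-0.05,0],[100,0,0,-0.1,0],[100,0,0,-0.2,0],[100,0,0,-0.2,0]]' 20
python3 - <<'E'
from h import *
for c in("scene","top"):
    cv2.imwrite(f"pics/{c}5.png",robot.camera(c))
    for r in robot.spot_point("gift_box",c)[:1]:print(c,round(r["p"],2),np.round(r["point"]),ray(c,r["point"],0).round(3))
a=cv2.imread("pics/scene5.png")[140:300,180:385];b=cv2.imread("pics/top5.png")[130:380,240:560]
cv2.imwrite("pics/c5.png",np.hstack([cv2.resize(x,(400,312),interpolation=cv2.INTER_CUBIC) for x in(a,b)]))
E
```

```text
t: 9.37
tcp_pos: [0.4865, 0.0224, 0.1692]
eef_rot: [[-0.405, 0.914, -0.001], [0.914, 0.405, -0.0], [0.0, -0.001, -1.0]]
force: [-0.1, -0.4, -0.1]
opening: 0.0858
finger_force: 0.0
top 0.44 [307. 264.] [0.57  0.278 0.   ]
```

View pics/c5.png

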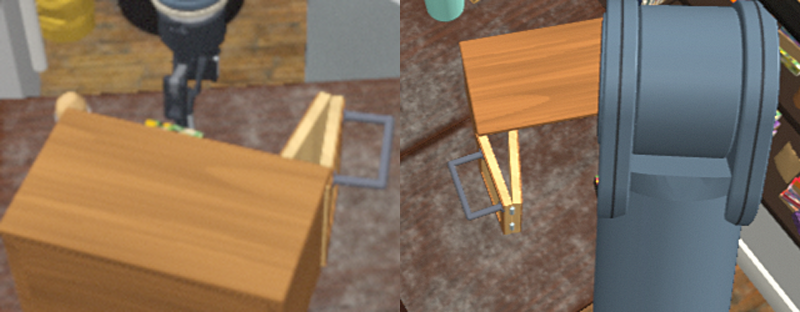

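Box is moving along between finger and opening (lid at crop (175,128)), with door still clear. Now the brisk final push, stopping short of the roof edge.

```bash
python3 -m pendant '[[100,0.27,0.12,0,0],[100,0.82,0.36,0,0],[100,1.46,0.65,0,0],[100,2.1,0.93,0,0],[100,2.72,1.2,0,0],[100,2.72,1.2,0,0],[100,2.72,1.2,0,0]]'
python3 - <<'E'
from h import *
for c in("scene","top"):
    cv2.imwrite(f"pics/{c}6.png",robot.camera(c))
    for r in robot.spot_point("gift_box",c)[:1]:print(c,round(r["p"],2),np.round(r["point"]),ray(c,r["point"],0).round(3))
s=robot.get_state();d=np.array(s["tcp_pos"])[:2]-[.6978,.1875];print(d@[.915,.404],d@[-.404,.915])
E
```

```text
t: 10.15
tcp_pos: [0.5962, 0.0712, 0.1697]
eef_rot: [[-0.406, 0.914, 0.001], [0.914, 0.406, 0.0], [-0.0, 0.001, -1.0]]
force: [-0.3, -0.5, -0.2]
opening: 0.0854
finger_force: 0.0
scene 0.4 [456. 347.] [0.557 0.551 0.   ]
top 0.24 [473. 283.] [ 0.603 -0.067  0.   ]
-0.14207928976612116 -0.06605104755097457
```

```bash
python3 -m pendant '[[100,-0.5,-0.22,0,0],[100,-1,-0.44,0,0],[100,-1.5,-0.66,0,0],[60,-1.8,-0.8,0.8,0],[40,-1.8,-0.8,1.6,0],[40,-1.8,-0.8,2.5,0],[40,-1.8,-0.8,3.4,0],[40,-1.8,-0.8,4.5,0],[40,-2,0,4.5,-1.1],[40,-2.2,0.6,4.5,-2.2],[40,-2.4,1.2,4.5,-3.3],[40,-2.6,1.9,4.5,-4.4],[40,-2.7,2.6,4.5,-5.5],[40,-2.8,3.2,4.5,-6.6],[40,-2.87,3.8,4.5,-7.7],[40,-2.87,4.4,4.5,-8.8],[40,-2.87,5,4.5,-9.9],[40,-2.87,5.49,4.5,-11],[40,-2.87,5.49,4.5,-12.1],[40,-2.87,5.49,4.5,-13.2]]'
python3 - <<'E'
from h import *
for c in("scene","top"):
    cv2.imwrite(f"pics/{c}7.png",robot.camera(c))
    for n in("gift_box","egg"):
      for r in robot.spot_point(n,c)[:1]:print(c,n,round(r["p"],2),np.round(r["point"]),ray(c,r["point"],0).round(3))
a=cv2.imread("pics/scene7.png")[140:300,180:385];b=cv2.imread("pics/top7.png")[130:330,280:536]
cv2.imwrite("pics/c7.png",np.hstack([cv2.resize(x,(400,312),interpolation=cv2.INTER_CUBIC) for x in(a,b)]))
E
```

```text
t: 12.02
tcp_pos: [0.4798, 0.2908, 0.3495]
eef_rot: [[0.824, 0.566, -0.001], [0.566, -0.824, 0.0], [-0.001, -0.001, -1.0]]
force: [2.0, -0.7, -0.0]
opening: 0.0344
finger_force: 0.0
scene egg 0.62 [220. 207.] [ 0.6   -0.061  0.   ]
top gift_box 0.65 [404. 229.] [0.696 0.094 0.   ]
top egg 0.6 [472. 282.] [ 0.604 -0.065  0.   ]
```

View pics/c7.png

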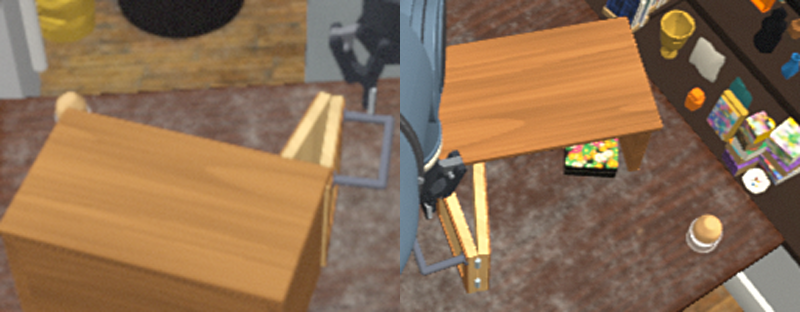

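The box shows in the opening; its front lower edge runs from top-picture pixels ~(386,241) to (418,243).

```bash
python3 - <<'E'
from h import *
for px,z in(((385.6,240.9),0),((418.2,242.8),0),((386,235),.03),((418.5,236),.03),((404,229),0)):
    w=ray("top",px,z);d=w[:2]-[.6966,.1858];print(w.round(3),(d@[.9146,.4044]).round(4),(d@[-.4044,.9146]).round(4))
E
```

```text
[ 0.659  0.127 -0.   ] -0.0586 -0.0389
[0.669 0.058 0.   ] -0.0768 -0.1058
[0.658 0.128 0.03 ] -0.0589 -0.037
[0.67  0.061 0.03 ] -0.0748 -0.1029
[0.695 0.093 0.   ] -0.0389 -0.0845
```

The box is nearly in but skewed by about 15°: the right corner is at x≈-76 mm, level with the door plane. I go back for a probe and nudge on that corner.

```bash
python3 -m pendant '[[40,0,-0.6,0,1.1],[40,0.1,-1.2,0,2.2],[40,0.2,-1.9,0,3.3],[60,0.3,-2.6,0,4.4],[80,0.4,-3.2,0,5.5],[100,0.6,-3.8,0,6.6],[100,0.8,-4.4,0,7.7],[100,1,-5,0,8.8],[100,1.3,-5.6,0,9.9],[100,1.6,-6.2,0,11],[100,1.79,-6.66,0,12.1],[100,1.79,-6.66,0,13.2],[100,1.79,-6.66,-0.9,13.2],[100,1.79,-6.66,-1.8,13.2],[100,1.79,-6.66,-2.7,13.2],[100,1.79,-6.66,-3.6,13.2],[100,1.79,-6.66,-4.2,13.2],[100,1.79,-6.66,-4.51,13.2],[100,1.79,-6.66,-4.51,13.2]]'
python3 -m pendant '[[100,0.4,0.18,0,0],[100,0.8,0.35,0,0],[100,1.28,0.57,0,0],[100,1.33,0.59,0,0],[100,1.37,0.61,0,0],[100,1.37,0.61,0,0]]'
python3 -m pendant '[[100,0.04,0.02,0,0],[100,0.07,0.03,0,0],[100,0.07,0.03,0,0]]'
```

```text
t: 13.9
tcp_pos: [0.5512, 0.0231, 0.1669]
eef_rot: [[-0.406, 0.914, -0.004], [0.914, 0.406, -0.0], [0.002, -0.004, -1.0]]
force: [-0.3, 0.3, 0.8]
opening: 0.0852
finger_force: 0.0
t: 14.4
tcp_pos: [0.607, 0.0477, 0.1704]
eef_rot: [[-0.406, 0.914, 0.001], [0.914, 0.406, 0.0], [-0.0, 0.001, -1.0]]
force: [-0.9, -0.1, -0.5]
opening: 0.0858
finger_force: 0.0
t: 14.65
tcp_pos: [0.6097, 0.0489, 0.1698]
eef_rot: [[-0.405, 0.914, 0.0], [0.914, 0.405, 0.0], [-0.0, 0.0, -1.0]]
force: [0.1, 0.0, 0.2]
opening: 0.0855
finger_force: 0.0
```

```bash
for i in 1 2; do :; done; python3 -m pendant '[[100,0.04,0.02,0,0],[100,0.07,0.03,0,0],[100,0.07,0.03,0,0]]'
python3 -m pendant '[[100,0.02,0.01,0,0],[100,0.05,0.02,0,0],[100,0.05,0.02,0,0]]'
```

```text
t: 14.9
tcp_pos: [0.6127, 0.0504, 0.1695]
eef_rot: [[-0.405, 0.914, -0.0], [0.914, 0.405, -0.0], [-0.0, -0.0, -1.0]]
force: [-0.9, 0.7, 0.2]
opening: 0.0851
finger_force: 0.1
t: 15.15
tcp_pos: [0.6147, 0.0512, 0.1694]
eef_rot: [[-0.405, 0.914, -0.0], [0.914, 0.405, -0.0], [-0.0, -0.0, -1.0]]
force: [0.8, -0.3, -0.4]
opening: 0.0856
finger_force: 0.3
```

```bash
python3 -m pendant '[[100,0.02,0.01,0,0],[100,0.05,0.02,0,0],[100,0.05,0.02,0,0]]'
python3 -m pendant '[[100,0.02,0.01,0,0],[100,0.05,0.02,0,0],[100,0.05,0.02,0,0]]'
python3 -m pendant '[[100,0.02,0.01,0,0],[100,0.05,0.02,0,0],[100,0.05,0.02,0,0]]'
```

```text
t: 15.4
tcp_pos: [0.6168, 0.0521, 0.1694]
eef_rot: [[-0.405, 0.914, 0.0], [0.914, 0.405, 0.0], [-0.0, 0.0, -1.0]]
force: [-0.5, 0.3, -0.4]
opening: 0.0851
finger_force: 0.2
t: 15.65
tcp_pos: [0.6181, 0.0526, 0.1694]
eef_rot: [[-0.405, 0.914, -0.002], [0.914, 0.405, -0.0], [0.0, -0.002, -1.0]]
force: [-3.9, -1.1, 0.1]
opening: 0.0851
finger_force: 0.0
t: 15.9
tcp_pos: [0.6183, 0.0525, 0.1691]
eef_rot: [[-0.404, 0.915, -0.006], [0.915, 0.404, -0.001], [0.001, -0.006, -1.0]]
force: [-15.5, -4.6, 5.9]
opening: 0.0854
finger_force: 0.0
```

Roof contact is found at ~-128 mm axis, so the finger has pushed the corner to about -71 mm. Back off and go to the handle.

```bash
python3 -m pendant '[[100,-0.5,-0.22,0,0],[100,-1,-0.44,0,0],[100,-1.5,-0.66,0,0],[60,-2,-0.88,0.5,0],[40,-2.2,-0.9,1.4,0],[40,-2.2,-0.9,2.3,0],[40,-2.2,-0.9,3.2,0],[40,-2.2,-0.9,4.2,0],[40,-2.4,-0.2,4.5,-1.1],[40,-2.6,0.5,4.5,-2.2],[40,-2.8,1.2,4.5,-3.3],[40,-3,1.9,4.5,-4.4],[40,-3.2,2.6,4.5,-5.5],[40,-3.3,3.2,4.5,-6.6],[40,-3.4,3.8,4.5,-7.7],[40,-3.47,4.4,4.5,-8.8],[40,-3.47,5,4.5,-9.9],[40,-3.47,5.5,4.5,-11],[40,-3.47,5.93,4.5,-12.1],[40,-3.47,5.93,4.5,-13.2]]'
python3 -m pendant '[[40,0,0,0,-0.5],[40,0,0,0,-0.5]]'
python3 - <<'E'
from h import *
for c in("scene","top"):
    cv2.imwrite(f"pics/{c}8.png",robot.camera(c))
    for n,z in(("handle",.116),("fold",.07),("gift_box",0)):
      for r in robot.spot_point(n,c)[:1]:print(c,n,round(r["p"],2),np.round(r["point"]),ray(c,r["point"],z).round(3))
a=cv2.imread("pics/scene8.png")[140:300,180:385];b=cv2.imread("pics/top8.png")[200:300,320:448]
cv2.imwrite("pics/c8.png",np.hstack([cv2.resize(x,(400,312),interpolation=cv2.INTER_CUBIC) for x in(a,b)]))
E
```

```text
t: 17.57
tcp_pos: [0.4812, 0.2954, 0.3492]
eef_rot: [[0.822, 0.569, 0.0], [0.569, -0.822, 0.002], [0.001, -0.001, -1.0]]
force: [-0.3, -0.1, -0.0]
opening: 0.0341
finger_force: 0.0
t: 17.73
tcp_pos: [0.4816, 0.2917, 0.3493]
eef_rot: [[0.851, 0.525, 0.0], [0.525, -0.851, -0.0], [0.0, 0.0, -1.0]]
force: [0.1, 0.5, 0.6]
opening: 0.0341
finger_force: 0.0
scene handle 0.72 [378. 217.] [0.477 0.29  0.116]
scene fold 0.84 [348. 209.] [0.464 0.205 0.07 ]
scene gift_box 0.19 [453. 346.] [0.56  0.546 0.   ]
top handle 0.66 [289. 281.] [0.481 0.288 0.116]
top fold 0.79 [332. 307.] [0.465 0.203 0.07 ]
top gift_box 0.64 [403. 227.] [0.699 0.095 0.   ]
```

View pics/c8.png

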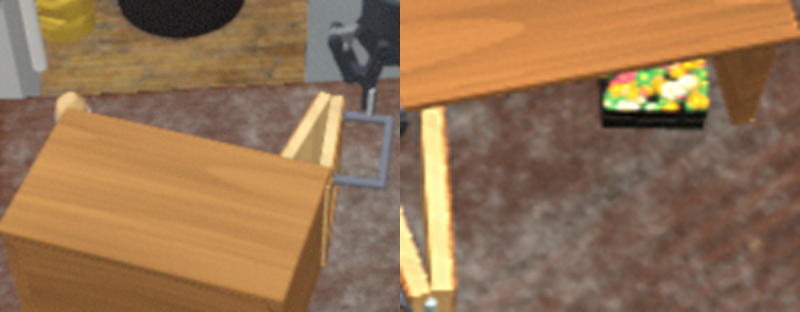

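```bash
python3 - <<'E'
from h import *
for px,z in(((385,240.4),0),((417,241.3),0),((430.4,239.4),0),((435,238.6),0)):
    w=ray("top",px,z);d=w[:2]-[.6966,.1858];print(w.round(3),(d@[.9146,.4044]).round(4),(d@[-.4044,.9146]).round(4))
E
```

```text
[0.66  0.128 0.   ] -0.0572 -0.0379
[0.672 0.061 0.   ] -0.0729 -0.1042
[0.683 0.034 0.   ] -0.0743 -0.1335
[0.687 0.024 0.   ] -0.0744 -0.1436
```

The whole box is now inside the door plane (front edge x = -57 to -73 mm; wall foot checks at -74). Grasp the handle again and close.

```bash
python3 -m pendant '[[40,0,-0.02,-0.7,0],[40,0,-0.02,-1.4,0],[40,0,-0.02,-1.93,0],[40,0,-0.02,-1.93,0],[0,0,-0.02,-1.93,0],[0,0,-0.02,-1.93,0],[0,0,-0.02,-1.93,0],[0,0,-0.02,-1.93,0],[0,0,-0.02,-1.93,0]]' 30
python3 -m pendant '[[0,0,-0.05,0,0.2],[0,-0.01,-0.1,0,0.4],[0,-0.03,-0.28,0,1.1],[0,-0.03,-0.46,0,1.8],[0,-0.01,-0.64,0,2.5],[0,0.01,-0.82,0,3.2],[0,0.05,-0.99,0,3.9],[0,0.11,-1.16,0,4.6],[0,0.17,-1.33,0,5.3],[0,0.25,-1.49,0,6],[0,0.34,-1.65,0,6.7],[0,0.44,-1.8,0,7.4],[0,0.44,-1.8,0,7.4]]'
```

```text
t: 18.88
tcp_pos: [0.482, 0.2901, 0.2734]
eef_rot: [[0.851, 0.526, 0.001], [0.526, -0.851, 0.001], [0.002, -0.0, -1.0]]
force: [-2.9, -0.4, 6.2]
opening: 0.0087
finger_force: 29.9
t: 19.97
tcp_pos: [0.5003, 0.2169, 0.2734]
eef_rot: [[0.238, 0.971, 0.002], [0.971, -0.238, 0.001], [0.001, 0.002, -1.0]]
force: [-2.5, 0.2, 8.4]
opening: 0.0088
finger_force: 31.6
```

```bash
python3 -m pendant '[[0,0.1,-0.14,0,0.7],[0,0.22,-0.27,0,1.4],[0,0.35,-0.39,0,2.1],[0,0.48,-0.5,0,2.8],[0,0.62,-0.6,0,3.5],[0,0.77,-0.69,0,4.2],[0,0.93,-0.77,0,4.9],[0,1.08,-0.83,0,5.6],[0,1.22,-0.89,0,6.25],[0,1.25,-0.89,0,6.3],[0,1.25,-0.89,0,6.3]]'
```

```text
t: 20.88
tcp_pos: [0.5494, 0.1824, 0.2733]
eef_rot: [[-0.403, 0.915, 0.0], [0.915, 0.403, 0.001], [0.001, 0.0, -1.0]]
force: [-4.3, -0.9, 10.4]
opening: 0.0089
finger_force: 30.5
```

```bash
python3 -m pendant '[[0,0.04,0.02,0,0],[0,0.07,0.03,0,0],[0,0.07,0.03,0,0]]'
python3 -m pendant '[[20,-0.03,-0.01,0,0],[40,-0.03,-0.01,0,0],[40,-0.03,-0.01,0,0],[40,-0.03,-0.01,0,0],[40,-0.03,-0.01,0.6,0],[40,-0.03,-0.01,1.2,0],[40,-0.03,-0.01,2,0],[40,-0.4,1,2.5,0],[40,-0.8,2,3,0],[40,-1.2,3,3,0],[40,-1.5,4,3,0],[40,-1.7,5,3,0],[40,-1.8,6,3,0],[40,-1.8,7,3,0],[40,-1.8,7.4,3,0],[40,-1.8,7.4,3,0]]'
python3 - <<'E'
from h import *
for c in("scene","top"):
    cv2.imwrite(f"pics/{c}9.png",robot.camera(c))
    for n,z in(("handle",.116),("fold",.07),("gift_box",0),("egg",0),("hare",0),("candle",0)):
      for r in robot.spot_point(n,c)[:1]:print(c,n,round(r["p"],2),np.round(r["point"]),ray(c,r["point"],z).round(3))
a=cv2.imread("pics/scene9.png")[140:300,180:385];b=cv2.imread("pics/top9.png")[150:300,290:482]
cv2.imwrite("pics/c9.png",np.hstack([cv2.resize(x,(400,312),interpolation=cv2.INTER_CUBIC) for x in(a,b)]))
E
```

```text
t: 21.13
tcp_pos: [0.5503, 0.1828, 0.2733]
eef_rot: [[-0.402, 0.915, -0.005], [0.915, 0.402, -0.001], [0.001, -0.005, -1.0]]
force: [-13.8, -4.4, 20.5]
opening: 0.0085
finger_force: 31.4
t: 22.47
tcp_pos: [0.4774, 0.4866, 0.3913]
eef_rot: [[-0.411, 0.912, -0.001], [0.912, 0.411, 0.003], [0.004, 0.0, -1.0]]
force: [-1.0, -0.7, -1.1]
opening: 0.0343
finger_force: 0.0
scene handle 0.57 [312. 212.] [0.554 0.182 0.116]
scene egg 0.43 [218. 206.] [ 0.601 -0.067  0.   ]
scene hare 0.96 [452. 344.] [0.556 0.542 0.   ]
scene candle 0.76 [392. 358.] [0.657 0.471 0.   ]
top handle 0.9 [352. 256.] [0.556 0.184 0.116]
top fold 0.58 [374. 235.] [0.633 0.152 0.07 ]
top egg 0.67 [473. 285.] [ 0.599 -0.067  0.   ]
top candle 0.54 [229. 214.] [0.65  0.471 0.   ]
```

View pics/c9.png

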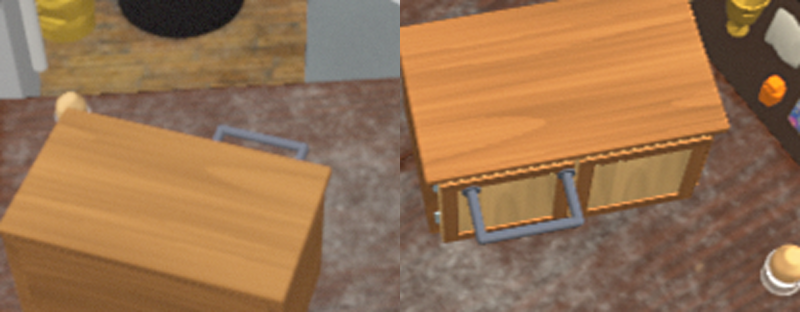

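The door is closed flat with the handle back at its starting place (top-crop ~(525,205)), the box is out of sight inside, and the egg, hare and candle are unmoved.

```bash
python3 -c "
from station import robot
print(robot.sign_off())"
```

```text
the job is handed in; nothing more can be done
None
```

I slid the gift box into the cupboard and closed the door fully again, then handed the job in at about 22 s. The box sits skewed by about 15° and is only about 2 mm clear of the door at one corner. The hare, egg and candle are where they stood.

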